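# Pack the turning plate on its two pins and shut the tool case

### The job

This loan tool kit has just come back to the parts counter: put the steel turning plate away in its open case, lowering it level onto the two storage pins until it lies flat and fully home on its bed in the tray, then let go of it and close the lid completely. The tray that carries the pins is loose lengthwise in the case, so feel for the pins with the plate rather than trusting your eye; do not drop the plate into the case or force it, and leave the other things on the bench where they are.

Things in the scene. Friction and masses are not known exactly. Their poses are not given: they have to be found in the camera images.
- case: Blue tool case fixed to the bench, 180 mm (x) by 280 mm (y) by 70 mm high to the rim, walls and floor 5 mm; origin at the centre of its underside, z up. Handle 32 mm out from the front (-x) wall; lid hinged on the back (+x) wall. In it lies a grey tray 166 by 244 mm, top at 18 mm, end lips at 26 mm; two bolts lie in the tray 58 mm either side of the middle (x), tops at most 30 mm above the bench.
- bed (a point): Middle of the case, 22 mm above the bench: the height of the tray's raised flat bed, 56 (x) by 180 mm (y). Case axes. The tray with its bed and pins is loose along y: the pins' middle lies anywhere within 12 mm either way of this point along y (0 in x). The tray's place is not measured; about 12 N sideways shifts it.
- pins (a point): Middle of the case at the height of the tips of the two brass pins, 40 mm above the bench. The pins stand 18 mm tall on the bed, 120 mm apart along the case's y, 60 mm either side of their middle, which may be up to 12 mm off this point along y. They are 12 mm thick; the top 2 mm tapers to a 9 mm flat.
- plate: Loose steel plate, about 0.75 kg, 64 mm (x) by 190 mm (y) by 8 mm, with two 14 mm through holes on its y axis 60 mm either side of the middle, and a hexagon head on top; the same after half a turn. Origin at the centre of the underside, z up. Starts flat on the bench, head up. Home on the bed its underside is 22 mm above the bench, resting on the pin tips 40 mm.
- head (a point): Centre of the plate's dark hexagon head, 25 mm above the plate's underside: 36 mm across flats, 34 mm tall (8 to 42 mm above the underside); the flats face along the plate's x and at 60 degrees either way from it. The low round collar at its foot is look only. With the plate home its top is 64 mm above the bench, below the rim.
- lid (a joint): Hinge of the case's blue lid, rad: 0 = fully closed on the rim, grows as it opens; starts open at 1.7 to 1.9 rad, leaning back a little beyond upright. The hinge is stiff (about 0.46 N m): the lid stays where it is left and has to be pushed all the way, about 3 to 6 N at its free edge. A flat slab 180 by 280 by 14 mm.
- lid_edge (a point): Middle of the lid's free edge, half way through its 14 mm thickness, 180 mm from the hinge line. With the lid open it is the top middle of the lid, with the lid shut it is above the case's front wall.
- lid_hinge (a point): Point on the hinge line at the middle of the lid's length, at the lid's inner face: 90 mm behind (+x of) the case's middle, 70.5 mm above the bench. The hinge axis is the case's y.
- filter: Bystander: yellow oil filter canister standing upright, 76 mm in diameter, 118 mm tall; origin at the centre of its underside.
- carton: Bystander: closed cardboard carton 75 by 110 by 60 mm; origin at the centre of its underside.
- spanner: Bystander: steel spanner 200 mm long lying on the bench, its length along its own x; origin on its underside.

How it is judged:
By the outcome, as a careful person would: the job done as asked, in the order asked, and still so for the second after the job is handed in, with the robot touching nothing.
It also fails if it takes over 72 s, if anything falls off the work surface, if the arm or the gripper's body presses on something with over 40 N, if the wrist force passes 120 N, or if a joint passes its speed limit or range.

### The arm

A 6-joint arm with a two-finger parallel gripper is mounted at the origin on the work surface. World frame = base frame: x ahead of the robot, y to its left, z up, the work surface at z = 0. Lengths are in m, angles in degrees, forces in N, time in s.
With the tool pointing down it reaches from about 0.375 to 0.925 m from the base axis. Payload 5.7 kg.
Tool frame: the origin (TCP) lies at the very end of the fingers, on their centre line; the grasp point (between the pads) lies 19 mm behind it (arm.grip_depth is the z of the grasp point in the tool frame, in m); z points along the fingers, y is the direction in which the jaws open and shut (so a half turn about z gives the same grasp; the last joint's range is limited). The gripper opens to 85 mm and grips with 20 to 120 N. Pads are 22 mm wide; open, the fingers measure 114 mm over their backs; the gripper's body (76 mm by 85 mm) begins 54 mm behind the grasp point. The pads swing forward as they close: fully open they stand 13 mm farther back than shut.
Start: joints at [-73.688, 20.558, 86.54, -0, 72.909, -6.595], TCP at [0.234, -0.553, 0.231] pointing down, gripper open.
Joint ranges: [-170.27, 170.27], [-57.76, 135], [12.27, 136.19], [-55.21, 235.2], [11.17, 155.16], [-170.74, 170.74]. Speed limits (degrees/s): [136.94, 136.94, 180, 180, 180, 180].

### API

Orientations are given as [roll, pitch, yaw] about the fixed x, y, z axes, in that order (R = Rz(yaw) Ry(pitch) Rx(roll)).
In Python, from bench import arm gives the robot as it stands.
- The arm moves only by the tool jog_arm, never from a script. Its argument "moves" is a list of rows, each a list of 4 numbers: the shift along the tool's x, y, z in m, then the turn about the tool's z in degrees. A call has 1 to 5 rows; each row is the pose to reach, as a shift and turn from the pose commanded when the call began, along the tool's axes at that moment; what a row does not reach only later rows make up. A row lasts 1/10 s, in which the tool goes at most 50 mm and 8.59 degrees, less where a joint would pass 70% of its speed; a pose out of reach is approached as far as the arm can. A call with a gripper value outside its range is refused whole. "fingers" is the finger opening in m, from 0 to 0.0854, set as the call begins (left out, the last holds). The fingers move at their own pace and stop on an object; "newtons" is the grip in N (left out, the last holds). Time passes only in rows, so rows that repeat a pose let the fingers close. It gives the time, the measured TCP pose, the force and the opening at its end, in the units of the state.
- arm.sense(): the state, without advancing time (a new reading comes with each control period).
- arm.grab_frame(name): name is "scene" or "top" or "wrist"; returns a dict with "color" (480x640x3 uint8, red, green, blue), "range_z" (480x640 float32, m along the optical axis (not along the pixel's ray), 0 where there is no reading), "fx", "fy", "cx", "cy" (pixels), "R" (3x3) and "t" (3): a world point X has camera coordinates R X + t. Camera axes: x right, y down, z forward; pixel columns grow to the right and rows downward; lengths in m; the calibration is good to about 2 mm. The wrist camera is an equidistant fisheye: a pixel r from the principal point sees the ray r / f radians off the axis. A picture is of the moment at which its call begins.
- arm.close_job(): hands the job in, once; it reports no verdict.
The state is a dict: "t": time; "q": joint angles; "qvel": joint speeds; "effort": joint torques, N m; "tool_pos": TCP position; "orientation": TCP orientation; "force": force on the tool from outside, world axes, zero at the start; "moment": the same for the moment, N m; "grip_width": opening from 0.0 (shut) to 1.0 (fully open).
Only numpy, scipy, OpenCV 4.12 (cv2) and the standard library are available. Lean on these libraries where they do the work, as an engineer would, in place of code of your own. Each camera call takes 0.05 s, during which the arm holds its last target.

## Working session

There is one attempt and no reset: what is moved stays moved. The work goes in short steps, Python scripts to look and compute and a tool call to move; the robot and the scene stay as the last step left them, time stands still between calls to the robot, and variables do not carry over. Pictures are saved under pics/ and viewed, and the job is handed in when it is done.

Besides the shell and the picture viewer there is one more tool, called by a JSON object that holds its "api" and its "payload", one argument or row to a line. jog_arm: Moves the arm, as the interface text tells. Its arguments: {"type":"object","properties":{"moves":{"type":"array"},"fingers":{"type":"number"},"newtons":{"type":"number"}},"required":["moves"]}

```bash
ls; mkdir -p pics
python3 - <<'E'
from bench import arm
import cv2,pickle
d={}
for n in ("scene","top","wrist"):
    f=arm.grab_frame(n); d[n]=f
    cv2.imwrite(f"pics/{n}0.png",f["color"][:,:,::-1])
    print(n,f["fx"],f["fy"],f["cx"],f["cy"],f["R"],f["t"])
pickle.dump(d,open("f0.pkl","wb"))
print(arm.sense(),arm.grip_depth)
E
```

```text
pics
scene 540.65890948982 540.65890948982 314.7637202446914 240.56713906331723 [[-0.42229515  0.90638274  0.01171019]
 [ 0.72181263  0.34405998 -0.6005075 ]
 [-0.54831864 -0.24513884 -0.79953337]] [ 0.24046765 -0.30818712  1.62940526]
top 504.7316540475163 504.7316540475163 312.0746173596655 241.9379171349166 [[-0.01331289 -0.99976766  0.01695244]
 [-0.98622266  0.01033302 -0.16510025]
 [ 0.16488672 -0.01891685 -0.98613109]] [-0.04923089  0.5352107   1.45742421]
wrist 371.64829954431775 371.64829954431775 326.01145616302466 239.4392583537636 [[ 3.89922663e-01 -9.20847269e-01 -7.90096982e-04]
 [-8.69671169e-01 -3.68534486e-01  3.28411921e-01]
 [-3.02708399e-01 -1.27368126e-01 -9.44534269e-01]] [-0.59955583 -0.0427921   0.38119012]
{'t': 0.15, 'q': array([-7.36864492e+01,  2.05911796e+01,  8.65862675e+01, -3.78914022e-04,
        7.29099457e+01, -6.59650313e+00]), 'qvel': array([-0.09105912, -0.19335967, -0.11173656, -0.04669344,  0.03543559,
       -0.01403466]), 'effort': array([ 4.70941377e-04, -5.28027070e+01, -2.78930604e+01, -2.87397288e-04,
        8.19160778e-03, -1.02255467e-05]), 'tool_pos': array([ 0.23338942, -0.5521493 ,  0.23060827]), 'orientation': array([-1.79913144e+02, -9.67975314e-03,  2.29101583e+01]), 'force': array([-0.66241739,  0.19175497, -0.46995123]), 'moment': array([0.00755111, 0.03441638, 0.03082903]), 'grip_width': 0.9982371883828872} -0.0187
```

View pics/scene0.png

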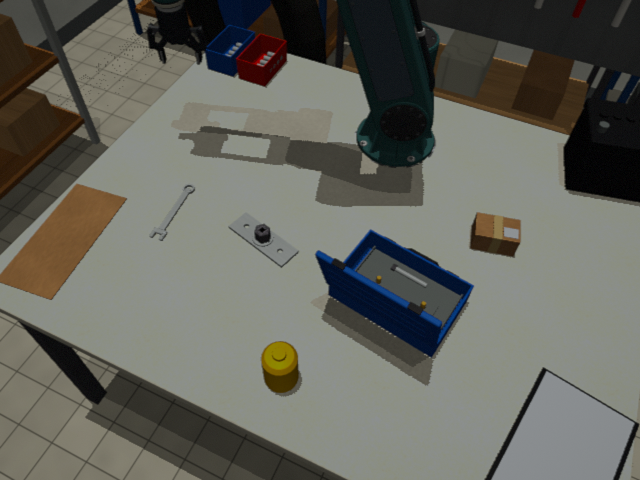

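View pics/top0.png

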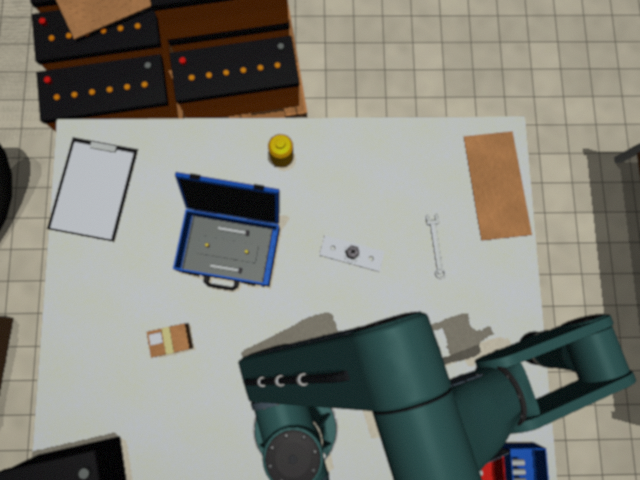

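View pics/wrist0.png

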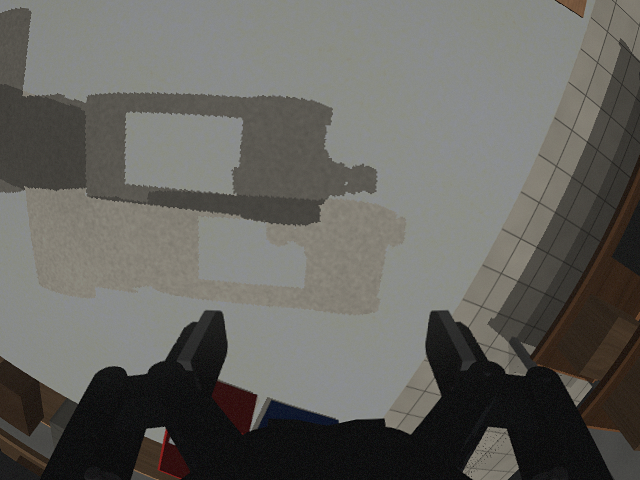

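The scene view shows the plate at about (263,237), the case at (400,285) with its lid open towards the filter at (280,367), the carton at (496,233) and the spanner at (172,212). The top view shows the plate at (351,252) and the case at (228,245), with pins at (207,244) and (247,251). The next step is zoomed crops for measuring.

```bash
cat > h.py <<'E'
import numpy as np,cv2,pickle
def cast(f,u,v,z):
    u=np.atleast_1d(np.array(u,float));v=np.atleast_1d(np.array(v,float))
    d=np.stack([(u-f["cx"])/f["fx"],(v-f["cy"])/f["fy"],np.ones_like(u)],-1)@f["R"]
    c=-f["R"].T@f["t"]
    return c+d*((z-c[2])/d[:,2])[:,None]
def proj(f,X):
    p=np.atleast_2d(X)@f["R"].T+f["t"]
    return np.stack([p[:,0]/p[:,2]*f["fx"]+f["cx"],p[:,1]/p[:,2]*f["fy"]+f["cy"]],-1)
E
python3 - <<'E'
from h import *
d=pickle.load(open("f0.pkl","rb"))
def crop(n,x,y,w,h,s,o):
    c=d[n]["color"][y:y+h,x:x+w,::-1]; cv2.imwrite(o,cv2.resize(c,None,fx=s,fy=s,interpolation=cv2.INTER_CUBIC))
crop("top",165,165,130,130,4.5,"pics/tcase.png")
crop("top",310,220,80,60,8,"pics/tplate.png")
crop("scene",220,200,90,75,7,"pics/splate.png")
crop("scene",310,225,170,135,4.5,"pics/scase.png")
E
```

```text
(no output)
```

View pics/tcase.png

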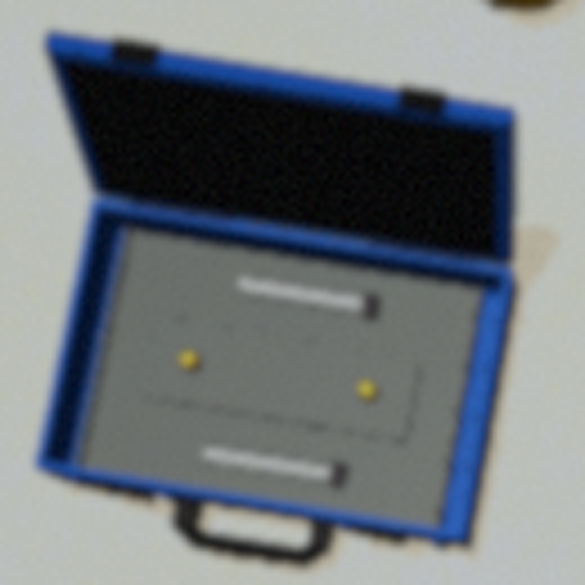

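View pics/tplate.png

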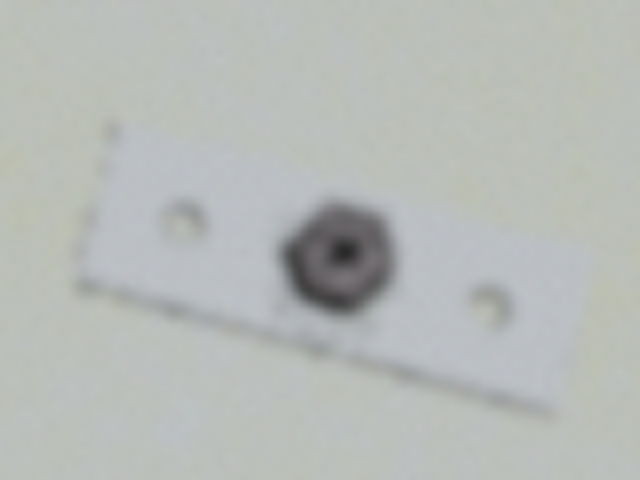

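View pics/splate.png

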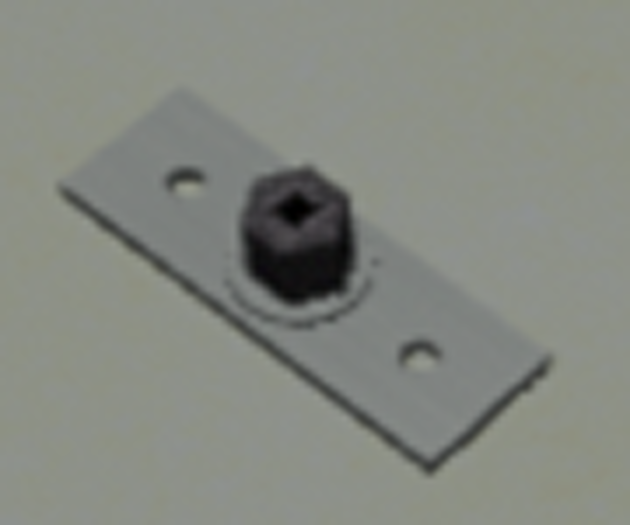

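View pics/scase.png

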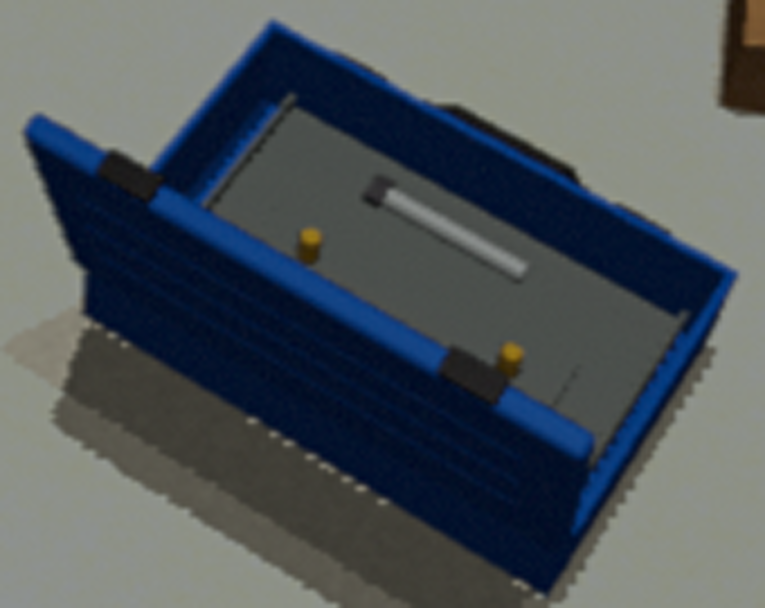

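Run:
```python
from h import *
d=pickle.load(open("f0.pkl","rb"))
def P(n,x,y,s,pts,z):
    p=(np.array(pts,float)+.5)/s-.5+[x,y]
    return cast(d[n],p[:,0],p[:,1],z)
np.set_printoptions(precision=4,suppress=True)
ang=lambda a,b:np.degrees(np.arctan2(*(b-a)[1::-1]))
def rep(l,X):
    print(l);print(X, 'mid',X[:2].mean(0),'ang',ang(X[1],X[0]),'len',np.linalg.norm(X[0]-X[1]))
rep("pins top",P("top",165,165,4.5,[(188,357),(367,388)],.0395))
rep("pins scene",P("scene",310,225,4.5,[(512,350),(310,234)],.0395))
rep("holes top",P("top",310,220,8,[(185,220),(491,305)],.008))
rep("holes scene",P("scene",220,200,7,[(420,353),(186,181)],.008))
rep("head top",P("top",310,220,8,[(343,250),(343,250)],.042))
rep("head scene",P("scene",220,200,7,[(297,203),(297,203)],.042))
rep("rim top FL FR BR BL",P("top",165,165,4.5,[(40,466),(468,543),(514,270),(95,200)],.070))
rep("rim scene FL FR",P("scene",310,225,4.5,[(735,270),(272,22)],.070))
rep("lid edge top guess",P("top",165,165,4.5,[(50,40),(513,115)],.245))
rep("lid edge scene guess",P("scene",310,225,4.5,[(590,442),(35,122)],.245))
```

```text
pins top
[[0.5327 0.2588 0.0395]
 [0.5107 0.1405 0.0395]] mid [0.5217 0.1997 0.0395] ang 79.46363362863315 len 0.12027033678390979
pins scene
[[0.5336 0.2581 0.0395]
 [0.5118 0.1395 0.0395]] mid [0.5227 0.1988 0.0395] ang 79.6110608582477 len 0.12054261163626849
holes top
[[ 0.5243 -0.1189  0.008 ]
 [ 0.4903 -0.2347  0.008 ]] mid [ 0.5073 -0.1768  0.008 ] ang 73.65858944729584 len 0.12062208170111328
holes scene
[[ 0.5236 -0.1195  0.008 ]
 [ 0.4906 -0.2345  0.008 ]] mid [ 0.5071 -0.177   0.008 ] ang 74.00420845135388 len 0.11958971117400191
head top
[[ 0.507  -0.1755  0.042 ]
 [ 0.507  -0.1755  0.042 ]] mid [ 0.507  -0.1755  0.042 ] ang 0.0 len 0.0
head scene
[[ 0.5046 -0.1775  0.042 ]
 [ 0.5046 -0.1775  0.042 ]] mid [ 0.5046 -0.1775  0.042 ] ang 0.0 len 0.0
rim top FL FR BR BL
[[0.4578 0.3461 0.07  ]
 [0.4051 0.0718 0.07  ]
 [0.5831 0.0419 0.07  ]
 [0.6325 0.3158 0.07  ]] mid [0.4315 0.2089 0.07  ] ang 79.13084457727342 len 0.279292652384555
rim scene FL FR
[[0.4594 0.3469 0.07  ]
 [0.4115 0.0755 0.07  ]] mid [0.4354 0.2112 0.07  ] ang 80.00036460881556 len 0.275631992719628
lid edge top guess
[[0.6868 0.3033 0.245 ]
 [0.6394 0.034  0.245 ]] mid [0.6631 0.1687 0.245 ] ang 80.01733415582125 len 0.2735111320292913
lid edge scene guess
[[0.6916 0.3055 0.245 ]
 [0.6437 0.0372 0.245 ]] mid [0.6677 0.1713 0.245 ] ang 79.87266280763534 len 0.27257745213446277
```

```bash
cat >> h.py <<'E'
from scipy.spatial.transform import Rotation as Ro
def need(s,pos=None,yaw=None):
    R=Ro.from_euler("xyz",s["orientation"],degrees=True).as_matrix()
    p=s["tool_pos"]
    y0=np.degrees(np.arctan2(R[1,0],R[0,0]))
    dy=0 if yaw is None else -((yaw-y0+180)%360-180)
    d=np.zeros(3) if pos is None else R.T@(np.array(pos)-p)
    return np.round(d,4),round(dy,2)
def st(s):
    print('t',round(s['t'],2),'pos',np.round(s['tool_pos'],4),'rpy',np.round(s['orientation'],2),'F',np.round(s['force'],1),'M',np.round(s['moment'],2),'w',round(s['grip_width']*85.4,1))
E
python3 - <<'E'
from h import *
from bench import arm
s=arm.sense();st(s);print(need(s,(.507,-.1768,.14),73.8))
f=pickle.load(open("f0.pkl","rb"))["wrist"];print(-f["R"].T@f["t"])
E
```

```text
t 0.15 pos [ 0.2334 -0.5521  0.2306] rpy [-1.7991e+02 -1.0000e-02  2.2910e+01] F [-0.7  0.2 -0.5] M [0.01 0.03 0.03] w 85.2
(array([ 0.3981, -0.2391,  0.091 ]), np.float64(-50.89))
[ 0.3119548  -0.51931824  0.37362685]
```

{"api": "jog_arm", "payload": {
  "moves": [
    [0.04,-0.024,0.0,-8],
    [0.08,-0.048,0.0,-16],
    [0.12,-0.072,0.0,-24],
    [0.16,-0.096,0.0,-32],
    [0.2,-0.12,0.01,-40]
  ],
  "fingers": 0.0854
}}

```text
t: 0.65
tool_pos: [0.3724, -0.3634, 0.2222]
orientation: [179.9, 0.1, 63.2]
force: [0.1, -0.1, -0.3]
grip_width: 1.001
```

Run:
```python
from h import *
from bench import arm
s=arm.sense();st(s);print(need(s,(.507,-.1768,.14),73.8))
```

```text
t 0.65 pos [ 0.3724 -0.3634  0.2222] rpy [1.7987e+02 5.0000e-02 6.3210e+01] F [ 0.1 -0.1 -0.3] M [-0.02 -0.03 -0.04] w 85.5
(array([0.2274, 0.0359, 0.082 ]), np.float64(-10.59))
```

{"api": "jog_arm", "payload": {
  "moves": [
    [0.045,0.007,0.015,-5],
    [0.09,0.014,0.03,-10.6],
    [0.135,0.021,0.05,-10.6],
    [0.18,0.028,0.07,-10.6],
    [0.227,0.036,0.08,-10.6]
  ]
}}

```text
t: 1.15
tool_pos: [0.5061, -0.1765, 0.1396]
orientation: [-179.8, -0.0, 73.5]
force: [0.5, 0.2, 0.4]
grip_width: 1.002
```

{"api": "jog_arm", "payload": {
  "moves": [
    [0,0,0,0],
    [0,0,0,0]
  ]
}}

```text
t: 1.35
tool_pos: [0.5065, -0.1775, 0.1408]
orientation: [-179.9, 0.0, 73.7]
force: [-0.5, -1.1, -0.1]
grip_width: 0.999
```

Run:
```python
from h import *
from bench import arm
s=arm.sense();st(s);print(need(s,(.507,-.1768,.14),73.8))
f=arm.grab_frame("wrist");cv2.imwrite("pics/w1.png",f["color"][:,:,::-1]);pickle.dump(f,open("w1.pkl","wb"))
```

```text
t 1.35 pos [ 0.5065 -0.1775  0.1408] rpy [-179.92    0.     73.68] F [-0.5 -1.1 -0.1] M [ 0.05  0.07 -0.03] w 85.3
(array([0.0008, 0.0003, 0.0008]), np.float64(-0.12))
```

View pics/w1.png

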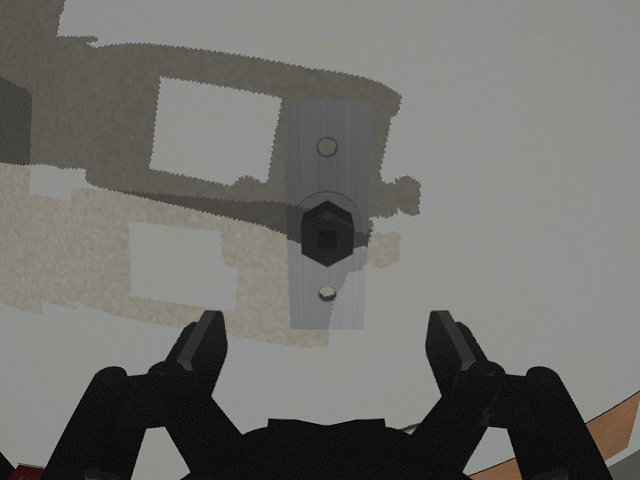

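The wrist view shows the head at (327,234) and the holes at (327,147) and (327,293), so the plate is straight and centred between the fingers at 215 and 440. Descending.

{"api": "jog_arm", "payload": {
  "moves": [
    [0.0005,0,0.035,0],
    [0.0005,0,0.07,0],
    [0.0005,0,0.1,0],
    [0.0005,0,0.118,0],
    [0.0005,0,0.128,0]
  ]
}}

```text
t: 1.9
tool_pos: [0.5051, -0.1794, 0.0122]
orientation: [-179.9, -0.0, 73.4]
force: [-1.4, 0.3, 0.9]
grip_width: 1.0
```

{"api": "jog_arm", "payload": {
  "moves": [
    [0,0,0,0],
    [0,0,0,0],
    [0,0,0,0],
    [0,0,0,0],
    [0,0,0,0]
  ],
  "fingers": 0.02,
  "newtons": 70
}}

```text
t: 2.4
tool_pos: [0.5073, -0.1787, 0.0148]
orientation: [179.9, 0.0, 73.5]
force: [-2.1, -0.8, 5.5]
grip_width: 0.409
```

{"api": "jog_arm", "payload": {
  "moves": [
    [0,0,0,0],
    [0,0,0,0],
    [0,0,0,0]
  ]
}}

```text
t: 2.7
tool_pos: [0.5073, -0.1787, 0.0148]
orientation: [179.9, 0.0, 73.5]
force: [-1.5, -1.3, 6.2]
grip_width: 0.407
```

Run:
```python
from h import *
from bench import arm
s=arm.sense();st(s)
f=arm.grab_frame("wrist");cv2.imwrite("pics/w2.png",f["color"][:,:,::-1]);pickle.dump(f,open("w2.pkl","wb"))
```

```text
t 2.7 pos [ 0.5073 -0.1787  0.0148] rpy [1.7988e+02 4.0000e-02 7.3530e+01] F [-1.5 -1.3  6.2] M [-0.14  0.36 -0.06] w 34.7
```

View pics/w2.png

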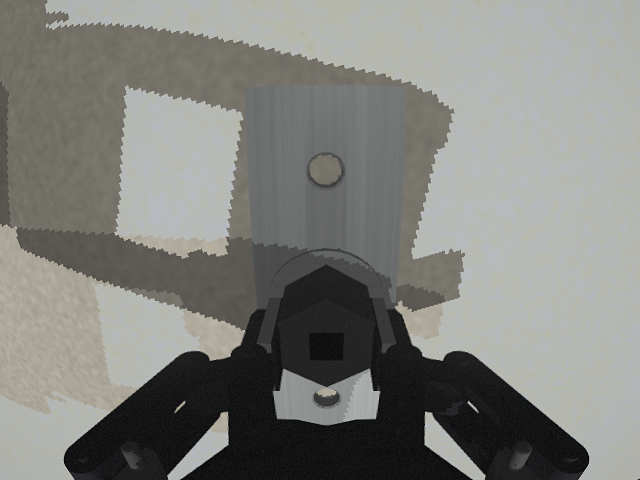

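The wrist view shows the head gripped on its flats between the pads at (270,330) and (385,330), with the plate straight and the far hole at (326,170). Lifting.

{"api": "jog_arm", "payload": {
  "moves": [
    [0,0,-0.01,0],
    [0,0,-0.03,0],
    [0,0,-0.06,0],
    [0,0,-0.09,0],
    [0,0,-0.125,0]
  ]
}}

```text
t: 3.25
tool_pos: [0.505, -0.1771, 0.1389]
orientation: [-179.8, -0.0, 73.5]
force: [1.1, -0.3, -8.9]
grip_width: 0.407
```

{"api": "jog_arm", "payload": {
  "moves": [
    [0,0,0,0],
    [0,0,0,0],
    [0,0,0,0]
  ]
}}

```text
t: 3.55
tool_pos: [0.5049, -0.1772, 0.1367]
orientation: [-179.8, -0.0, 73.5]
force: [-0.1, 0.3, -8.1]
grip_width: 0.407
```

Run:
```python
from h import *
from bench import arm
s=arm.sense();st(s)
f=arm.grab_frame("wrist");cv2.imwrite("pics/w3.png",f["color"][:,:,::-1]);pickle.dump(f,open("w3.pkl","wb"))
print(need(s,(.5217,.1972,.137),79.55))
```

```text
t 3.55 pos [ 0.5049 -0.1772  0.1367] rpy [-1.7979e+02 -4.0000e-02  7.3510e+01] F [-0.1  0.3 -8.1] M [-0.02  0.   -0.03] w 34.7
(array([ 3.637e-01, -9.010e-02,  3.000e-04]), np.float64(-6.04))
```

View pics/w3.png

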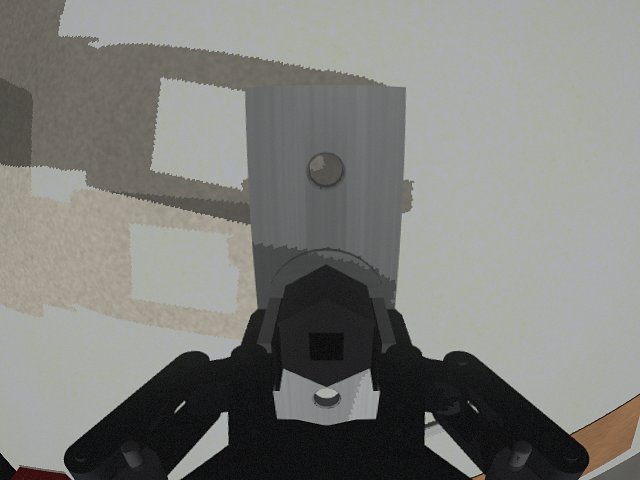

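Lifted without slip: the hole is still at (326,170) and the weight reads 8.1 N. Next I compute the hole positions from the wrist camera.

```bash
cat >> h.py <<'E'
def castw(f,u,v,z):
    x=u-f["cx"];y=v-f["cy"];r=np.hypot(x,y);th=r/f["fx"]
    d=np.array([np.sin(th)*x/r,np.sin(th)*y/r,np.cos(th)])@f["R"]
    c=-f["R"].T@f["t"]
    return c+d*((z-c[2])/d[2])
def projw(f,X):
    p=f["R"]@np.array(X)+f["t"];th=np.arctan2(np.hypot(p[0],p[1]),p[2]);a=np.arctan2(p[1],p[0])
    return f["cx"]+f["fx"]*th*np.cos(a),f["cy"]+f["fx"]*th*np.sin(a)
E
python3 - <<'E'
from h import *
from bench import arm
s=arm.sense();f=pickle.load(open("w3.pkl","rb"))
R=Ro.from_euler("xyz",s["orientation"],degrees=True).as_matrix()
ztop=s["tool_pos"][2]-.0068
for n,u,v,z in [("hole",325.5,169.5,ztop),("near hole",327,396.5,ztop),("c1",246,87,ztop),("c2",406,87,ztop),("headc",326.5,346,ztop+.034)]:
    X=castw(f,u,v,z);print(n,X,"tool",R.T@(X-s["tool_pos"]))
E
```

```text
hole [ 0.52287892 -0.11714956  0.1295959 ] tool [0.06265495 0.00033003 0.0068521 ]
near hole [ 0.48966272 -0.23229991  0.1295959 ] tool [-0.05718748  0.00116664  0.00674634]
c1 [ 0.5021305  -0.07507889  0.1295959 ] tool [ 0.09710532 -0.0315068   0.0070164 ]
c2 [ 0.56349225 -0.09320838  0.1295959 ] tool [0.0971399  0.03247655 0.00674529]
headc [ 0.50607234 -0.17584228  0.1635959 ] tool [ 0.00163481  0.00073117 -0.02720196]
```

{"api": "jog_arm", "payload": {
  "moves": [
    [0.04,-0.01,0,-1],
    [0.08,-0.02,0,-2],
    [0.12,-0.03,0,-3],
    [0.16,-0.04,0,-4],
    [0.2,-0.05,0,-5]
  ]
}}

```text
t: 4.1
tool_pos: [0.5139, 0.0295, 0.1365]
orientation: [-179.8, 0.0, 78.5]
force: [0.2, 0.0, -8.6]
grip_width: 0.404
```

{"api": "jog_arm", "payload": {
  "moves": [
    [0,0,0,-1],
    [0,0,0,-1]
  ]
}}

```text
t: 4.3
tool_pos: [0.5141, 0.0289, 0.1367]
orientation: [-179.8, 0.0, 79.7]
force: [-0.5, -1.6, -7.4]
grip_width: 0.407
```

Run:
```python
from h import *
from bench import arm
s=arm.sense();st(s)
print(need(s,(.5211,.1968,.137),79.55))
```

```text
t 4.3 pos [0.5141 0.0289 0.1367] rpy [-1.7981e+02  3.0000e-02  7.9680e+01] F [-0.5 -1.6 -7.4] M [-0.07 -0.03  0.07] w 34.8
(array([ 0.1664, -0.0232, -0.0003]), np.float64(0.13))
```

Run:
```python
from h import *
from bench import arm
f=arm.grab_frame("wrist");cv2.imwrite("pics/w4.png",f["color"][:,:,::-1]);pickle.dump(f,open("w4.pkl","wb"))
```

```text
(no output)
```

View pics/w4.png

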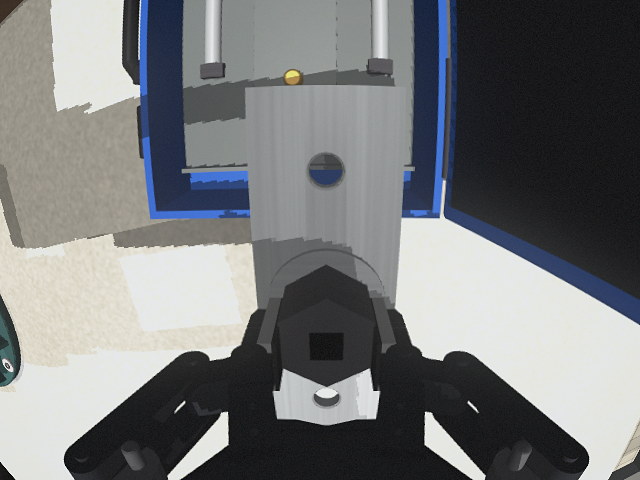

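Run:
```python
from h import *
from bench import arm
f=pickle.load(open("w4.pkl","rb"));s=arm.sense()
c=cv2.resize(f["color"][55:95,270:315,::-1],None,fx=14,fy=14,interpolation=cv2.INTER_CUBIC);cv2.imwrite("pics/w4c.png",c)
hsv=cv2.cvtColor(f["color"],cv2.COLOR_RGB2HSV)
m=cv2.inRange(hsv,(12,110,60),(35,255,255));m[100:]=0;m[:,:260]=0;m[:,330:]=0
ys,xs=np.nonzero(m);print(xs.mean(),ys.mean(),xs.min(),xs.max(),ys.min(),ys.max(),len(xs))
for v in (74,75,76):
  X=castw(f,292.7,v,.04);print(X)
print("rim near edge line pts",castw(f,155,217,.07),castw(f,437,217,.07))
```

```text
292.33920704845815 76.97356828193833 284 301 69 84 227
[0.51361103 0.14237127 0.04      ]
[0.51349193 0.14172755 0.04      ]
[0.5133728  0.14108423 0.04      ]
rim near edge line pts [0.41291738 0.07431833 0.07      ] [0.58499673 0.04261181 0.07      ]
```

View pics/w4c.png

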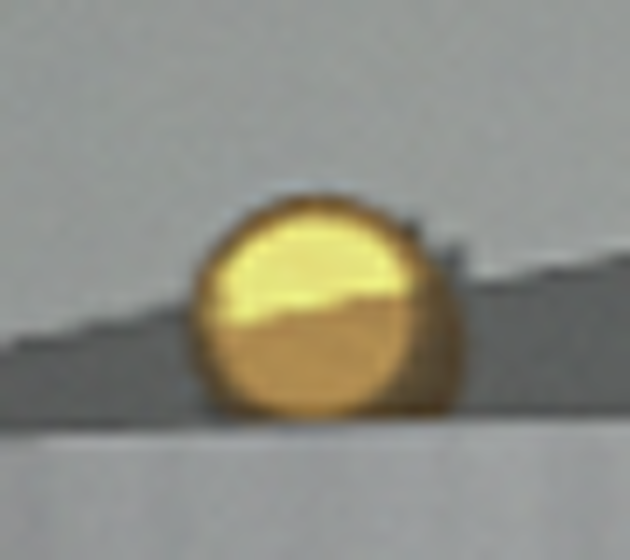

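The wrist view shows the near pin tip at (292,77), which agrees with the other cameras to about 2 mm, and the case walls are parallel to the plate. Moving over.

{"api": "jog_arm", "payload": {
  "moves": [
    [0.04,-0.006,0,0],
    [0.08,-0.012,0,0],
    [0.12,-0.018,0,0],
    [0.15,-0.022,0,0],
    [0.167,-0.022,0,0]
  ]
}}

```text
t: 4.85
tool_pos: [0.524, 0.197, 0.1376]
orientation: [-179.9, 0.0, 79.5]
force: [0.0, -0.2, -8.2]
grip_width: 0.407
```

{"api": "jog_arm", "payload": {
  "moves": [
    [0,0,0.02,0],
    [0,0,0.04,0],
    [0,0,0.06,0],
    [0,0,0.068,0],
    [0,0,0.068,0]
  ]
}}

```text
t: 5.35
tool_pos: [0.5233, 0.1947, 0.0688]
orientation: [-179.8, 0.1, 79.4]
force: [-1.4, -0.4, -8.3]
grip_width: 0.411
```

Run:
```python
from h import *
from bench import arm
s=arm.sense();st(s)
print(need(s,(.5224,.1973,.068),79.55))
f=arm.grab_frame("wrist");cv2.imwrite("pics/w5.png",f["color"][:,:,::-1]);pickle.dump(f,open("w5.pkl","wb"))
```

```text
t 5.35 pos [0.5233 0.1947 0.0688] rpy [-1.7982e+02  9.0000e-02  7.9420e+01] F [-1.4 -0.4 -8.3] M [-0.04  0.01 -0.  ] w 35.1
(array([ 0.0024, -0.0014,  0.0008]), np.float64(-0.13))
```

View pics/w5.png

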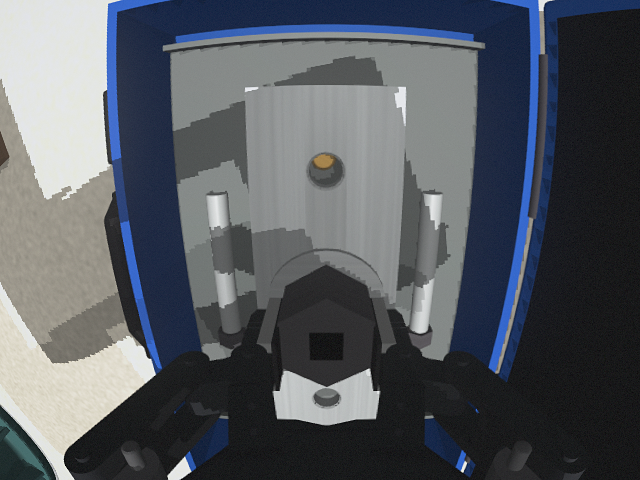

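{"api": "jog_arm", "payload": {
  "moves": [
    [0.0025,-0.001,0.01,0],
    [0.0025,-0.001,0.01,0],
    [0.0025,-0.001,0.01,0]
  ]
}}

```text
t: 5.7
tool_pos: [0.5237, 0.1988, 0.0605]
orientation: [180.0, -0.0, 79.5]
force: [-0.1, 0.2, -7.5]
grip_width: 0.404
```

Run:
```python
from h import *
from bench import arm
s=arm.sense();st(s)
print(need(s,(.5224,.1973,.058),79.55))
f=arm.grab_frame("wrist");pickle.dump(f,open("w6.pkl","wb"))
im=f["color"][:,:,::-1].copy()
c=cv2.resize(im[140:200,295:355],None,fx=9,fy=9,interpolation=cv2.INTER_CUBIC);cv2.imwrite("pics/w6.png",c)
z=s["tool_pos"][2]
R=Ro.from_euler("xyz",s["orientation"],degrees=True).as_matrix()
H=s["tool_pos"]+R@np.array([.0626,.0003,.0068]); print("hole top world",H, projw(f,H))
print("pin expected if under hole",projw(f,[H[0],H[1],.04]))
```

```text
t 5.7 pos [0.5237 0.1988 0.0605] rpy [ 1.800e+02 -1.000e-02  7.951e+01] F [-0.1  0.2 -7.5] M [ 0.02 -0.04 -0.01] w 34.5
(array([-0.0017, -0.001 ,  0.0025]), np.float64(-0.04))
hole top world [0.5354248  0.26030913 0.05372972] (np.float64(325.68208995135814), np.float64(169.59482397166443))
pin expected if under hole (np.float64(325.6899744618814), np.float64(165.05158623064784))
```

View pics/w6.png

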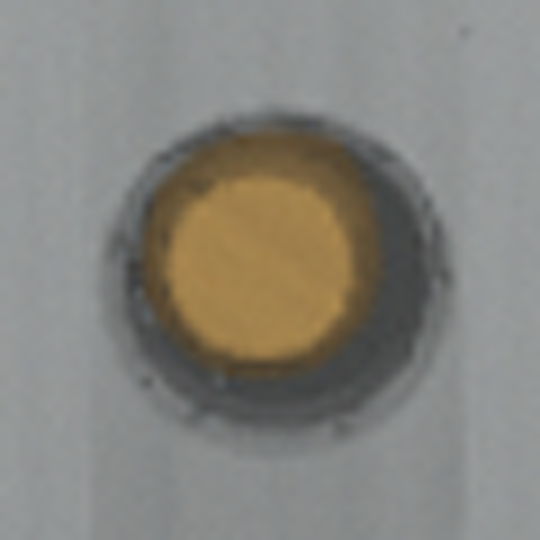

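The pin tip shows inside the hole, with its flat at about (323.4,169.2) against (325.7,165.1) if it were centred. That means moving about -1.8 mm along tool x and -1 mm along tool y, which agrees with the triangulation. Correcting, then lowering gently.

{"api": "jog_arm", "payload": {
  "moves": [
    [-0.0018,-0.001,0.001,0],
    [-0.0018,-0.001,0.002,0],
    [-0.0018,-0.001,0.003,0],
    [-0.0018,-0.001,0.003,0],
    [-0.0018,-0.001,0.003,0]
  ]
}}

```text
t: 6.25
tool_pos: [0.5224, 0.1972, 0.0573]
orientation: [-180.0, -0.0, 79.5]
force: [-0.2, 0.2, -8.5]
grip_width: 0.408
```

```bash
cat > look.py <<'E'
from h import *
from bench import arm
import sys
s=arm.sense();st(s)
print(need(s,(.5224,.1973,.058),79.55))
f=arm.grab_frame("wrist")
im=f["color"][:,:,::-1].copy()
c=cv2.resize(im[140:200,295:355],None,fx=9,fy=9,interpolation=cv2.INTER_CUBIC);cv2.imwrite(sys.argv[1],c)
R=Ro.from_euler("xyz",s["orientation"],degrees=True).as_matrix()
H=s["tool_pos"]+R@np.array([.0626,.0003,.0068])
a=projw(f,[H[0],H[1],.04])
print("pin expected crop px",((a[0]-295+.5)*9,(a[1]-140+.5)*9))
E
python3 look.py pics/w7.png
```

```text
t 6.25 pos [0.5224 0.1972 0.0573] rpy [-1.800e+02 -1.000e-02  7.951e+01] F [-0.2  0.2 -8.5] M [0.03 0.04 0.  ] w 34.9
(array([ 0.0001, -0.    , -0.0007]), np.float64(-0.04))
pin expected crop px (np.float64(280.12931151086315), np.float64(238.79530576368717))
```

View pics/w7.png

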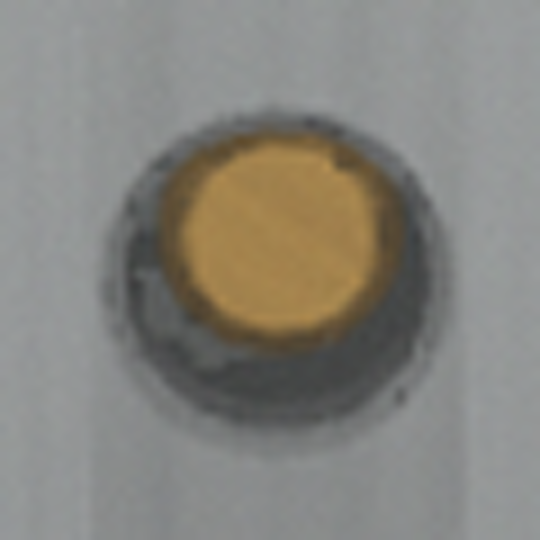

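The pin is at crop (282,235) and a centred one would be at (280,239), so the alignment is within about 0.3 mm. Lowering gently with the force watched.

{"api": "jog_arm", "payload": {
  "moves": [
    [0,0,0.001,0],
    [0,0,0.002,0],
    [0,0,0.003,0],
    [0,0,0.004,0],
    [0,0,0.005,0]
  ]
}}

```text
t: 6.8
tool_pos: [0.5224, 0.1972, 0.0522]
orientation: [-180.0, -0.0, 79.5]
force: [-0.6, -0.5, -9.1]
grip_width: 0.41
```

{"api": "jog_arm", "payload": {
  "moves": [
    [0,0,0.001,0],
    [0,0,0.002,0],
    [0,0,0.003,0],
    [0,0,0.004,0],
    [0,0,0.004,0]
  ]
}}

```text
t: 7.3
tool_pos: [0.5223, 0.1971, 0.0482]
orientation: [-180.0, -0.0, 79.5]
force: [-0.4, -0.0, -7.5]
grip_width: 0.406
```

```bash
python3 look.py pics/w8.png
```

```text
t 7.3 pos [0.5223 0.1971 0.0482] rpy [-179.99   -0.     79.51] F [-0.4 -0.  -7.5] M [-0.01 -0.06  0.04] w 34.7
(array([ 0.0002,  0.    , -0.0098]), np.float64(-0.04))
pin expected crop px (np.float64(281.0245190656428), np.float64(266.1887173658896))
```

View pics/w8.png

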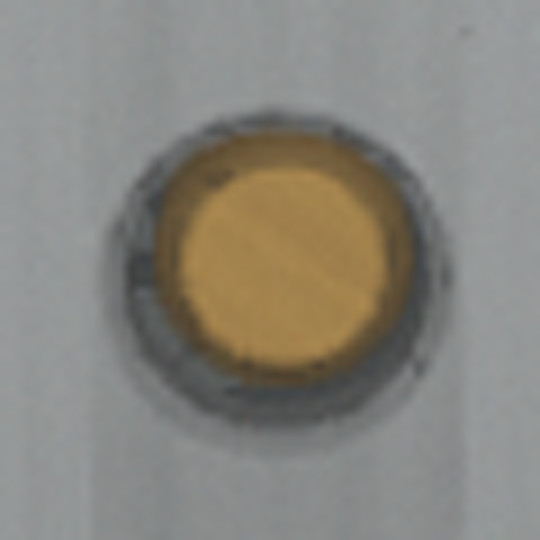

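The pin is centred inside the hole with no contact force. Continuing down.

{"api": "jog_arm", "payload": {
  "moves": [
    [0,0,0.0015,0],
    [0,0,0.003,0],
    [0,0,0.0045,0],
    [0,0,0.006,0],
    [0,0,0.007,0]
  ]
}}

```text
t: 7.85
tool_pos: [0.5223, 0.1971, 0.0411]
orientation: [-180.0, -0.0, 79.5]
force: [-0.8, -0.7, -7.8]
grip_width: 0.409
```

```bash
python3 look.py pics/w9.png
```

```text
t 7.85 pos [0.5223 0.1971 0.0411] rpy [-179.99   -0.     79.51] F [-0.8 -0.7 -7.8] M [-0.01  0.02 -0.01] w 35.0
(array([ 0.0002,  0.    , -0.0169]), np.float64(-0.04))
pin expected crop px (np.float64(280.4764230805462), np.float64(290.2770257372137))
```

{"api": "jog_arm", "payload": {
  "moves": [
    [0,0,0.001,0],
    [0,0,0.002,0],
    [0,0,0.003,0],
    [0,0,0.0035,0]
  ]
}}

```text
t: 8.3
tool_pos: [0.5223, 0.1971, 0.0377]
orientation: [-180.0, -0.0, 79.5]
force: [-0.3, -0.3, -8.1]
grip_width: 0.409
```

{"api": "jog_arm", "payload": {
  "moves": [
    [0,0,0.0005,0],
    [0,0,0.001,0]
  ]
}}

```text
t: 8.5
tool_pos: [0.5224, 0.1972, 0.0368]
orientation: [-180.0, -0.0, 79.5]
force: [-0.8, 0.7, -4.5]
grip_width: 0.409
```

{"api": "jog_arm", "payload": {
  "moves": [
    [0,0,0.0005,0],
    [0,0,0.001,0],
    [0,0,0.001,0]
  ]
}}

```text
t: 8.8
tool_pos: [0.5224, 0.1972, 0.0367]
orientation: [180.0, -0.0, 79.5]
force: [-3.4, -0.4, 6.1]
grip_width: 0.407
```

```bash
python3 look.py pics/w10.png
python3 - <<'E'
from bench import arm
import cv2
cv2.imwrite("pics/w10f.png",arm.grab_frame("wrist")["color"][:,:,::-1])
E
```

```text
t 8.8 pos [0.5224 0.1972 0.0367] rpy [ 1.7998e+02 -1.0000e-02  7.9510e+01] F [-3.4 -0.4  6.1] M [-0.23  0.39 -0.06] w 34.8
(array([ 0.0001, -0.    , -0.0213]), np.float64(-0.04))
pin expected crop px (np.float64(280.21066126958306), np.float64(305.9302532946058))
```

View pics/w10f.png

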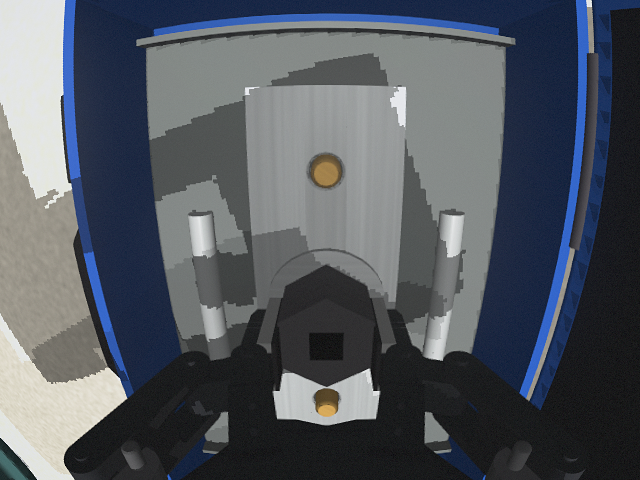

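Both pins, at (326,170) and (327,407), stand through the holes. The height matches home (36.7 mm read, 36.8 expected) with 14 N of contact. Releasing.

{"api": "jog_arm", "payload": {
  "moves": [
    [0,0,-0.0005,0],
    [0,0,-0.0008,0]
  ]
}}

```text
t: 9.1
tool_pos: [0.5224, 0.1972, 0.0368]
orientation: [180.0, -0.0, 79.5]
force: [-2.2, -0.6, -2.4]
grip_width: 0.411
```

{"api": "jog_arm", "payload": {
  "moves": [
    [0,0,0,0],
    [0,0,0,0],
    [0,0,0,0],
    [0,0,0,0],
    [0,0,0,0]
  ],
  "fingers": 0.056
}}

```text
t: 9.6
tool_pos: [0.5226, 0.1972, 0.0367]
orientation: [180.0, -0.0, 79.5]
force: [-0.1, -0.6, -0.1]
grip_width: 0.657
```

{"api": "jog_arm", "payload": {
  "moves": [
    [0,0,-0.02,0],
    [0,0,-0.05,0],
    [0,0,-0.09,0],
    [0,0,-0.13,0],
    [0,0,-0.17,0]
  ]
}}

```text
t: 10.1
tool_pos: [0.5221, 0.197, 0.2081]
orientation: [-180.0, 0.0, 79.5]
force: [1.4, -0.1, 0.0]
grip_width: 0.656
```

Run:
```python
from h import *
from bench import arm
import cv2
st(arm.sense())
f=arm.grab_frame("wrist");cv2.imwrite("pics/w11.png",f["color"][:,:,::-1]);pickle.dump(f,open("w11.pkl","wb"))
```

```text
t 10.1 pos [0.5221 0.197  0.2081] rpy [-179.98    0.     79.5 ] F [ 1.4 -0.1  0. ] M [ 0.03 -0.04  0.02] w 56.0
```

View pics/w11.png

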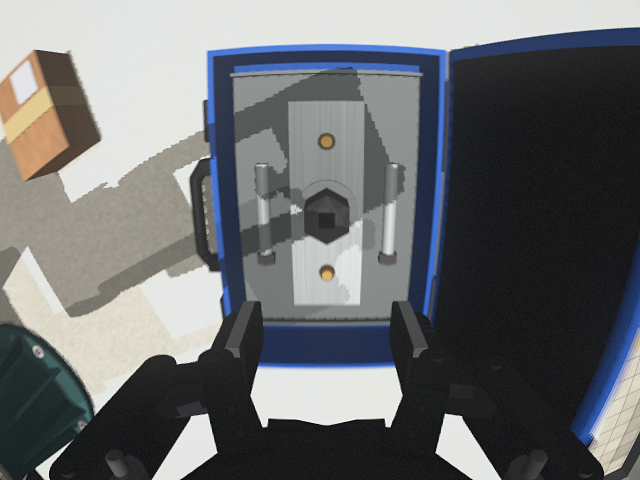

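The wrist view shows the plate lying on its bed with both pins, at (326,141) and (327,272), through the holes. Both bolts, at (264,215) and (388,215), are undisturbed. Next is the lid: go up, over and behind it with the fingers shut.

{"api": "jog_arm", "payload": {
  "moves": [
    [0,0,-0.05,0],
    [0,0,-0.1,0],
    [0,0.045,-0.105,0],
    [0,0.09,-0.105,0],
    [0,0.135,-0.105,0]
  ],
  "fingers": 0.0,
  "newtons": 30
}}

```text
t: 10.65
tool_pos: [0.6567, 0.1724, 0.3127]
orientation: [179.9, -0.1, 79.5]
force: [0.9, -0.9, -0.4]
grip_width: -0.0
```

{"api": "jog_arm", "payload": {
  "moves": [
    [0,0.035,0,0],
    [0,0.065,0,0],
    [0,0.065,0,0],
    [0,0.065,0,0]
  ]
}}

```text
t: 11.05
tool_pos: [0.7189, 0.1605, 0.3104]
orientation: [-179.9, 0.0, 79.5]
force: [0.3, 0.6, 0.1]
grip_width: -0.002
```

```bash
cat > c.py <<'E'
from h import *
from bench import arm
import sys
s=arm.sense();st(s)
d=s["tool_pos"]-np.array([.5223,.194,0]);a=np.radians(-10.45)
print("case xyz",np.round([d[0]*np.cos(a)+d[1]*np.sin(a),-d[0]*np.sin(a)+d[1]*np.cos(a),d[2]],4))
if len(sys.argv)>1:
    for n in sys.argv[2:]:
        f=arm.grab_frame(n);cv2.imwrite(f"pics/{sys.argv[1]}_{n}.png",f["color"][:,:,::-1]);pickle.dump(f,open(f"{sys.argv[1]}_{n}.pkl","wb"))
E
python3 c.py a scene wrist
```

```text
t 11.05 pos [0.7189 0.1605 0.3104] rpy [-1.7989e+02  2.0000e-02  7.9470e+01] F [0.3 0.6 0.1] M [ 0.05 -0.01  0.02] w -0.1
case xyz [0.1994 0.0027 0.3104]
```

View pics/a_scene.png

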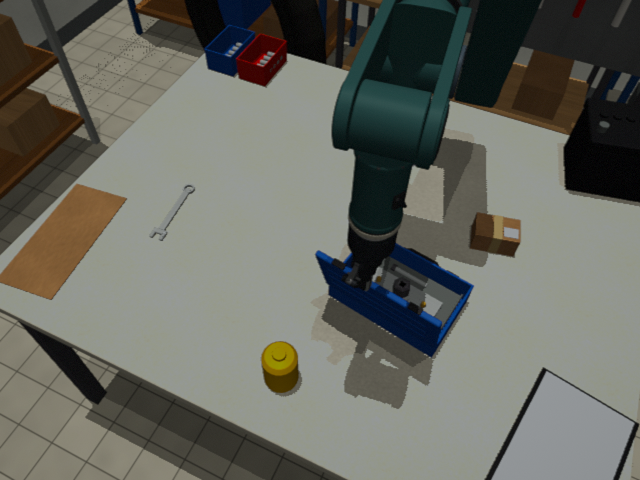

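View pics/a_wrist.png

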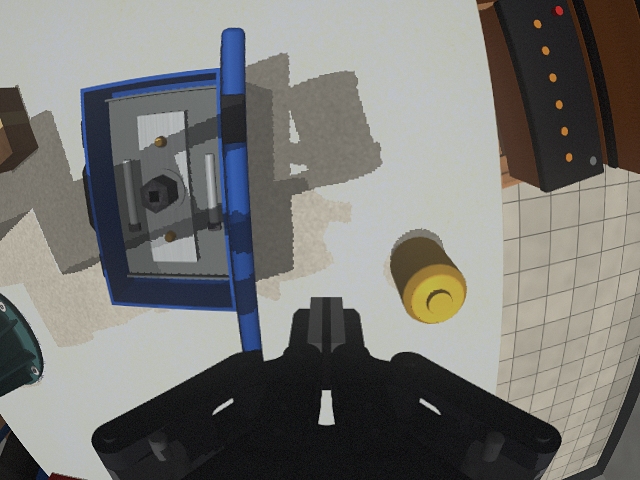

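Run:
```python
from h import *
f=pickle.load(open("a_wrist.pkl","rb"));a=np.radians(-10.45)
for u,v in [(223,40),(244,40),(240,300),(262,345),(243,345)]:
    X=castw(f,u,v,.243);d=X-[.5223,.194,0];print(u,v,np.round([d[0]*np.cos(a)+d[1]*np.sin(a),-d[0]*np.sin(a)+d[1]*np.cos(a)],4))
```

```text
223 40 [0.1408 0.1338]
244 40 [0.1531 0.1327]
240 300 [ 0.1427 -0.0279]
262 345 [ 0.1546 -0.0637]
243 345 [ 0.1409 -0.0643]
```

The scene view shows the fingers above and behind the lid, clear of the filter at (280,367). The lid's outer edge is at case x of about 0.154 m and the fingers' lid-side face at about 0.185 m. Going down behind it.

{"api": "jog_arm", "payload": {
  "moves": [
    [0,0,0.03,0],
    [0,0,0.06,0],
    [0,0,0.085,0],
    [0,0,0.095,0],
    [0,0,0.095,0]
  ]
}}

```text
t: 11.65
tool_pos: [0.7173, 0.161, 0.2154]
orientation: [-179.8, 0.0, 79.5]
force: [-0.1, 0.3, 1.0]
grip_width: -0.003
```

{"api": "jog_arm", "payload": {
  "moves": [
    [0,-0.01,0,0],
    [0,-0.02,0,0],
    [0,-0.03,0,0],
    [0,-0.04,0,0],
    [0,-0.05,0,0]
  ]
}}

```text
t: 12.15
tool_pos: [0.6712, 0.17, 0.2187]
orientation: [179.7, -0.1, 79.5]
force: [4.3, -1.5, 4.6]
grip_width: -0.008
```

```bash
python3 c.py b scene wrist
```

```text
t 12.15 pos [0.6712 0.17   0.2187] rpy [ 1.7968e+02 -8.0000e-02  7.9510e+01] F [ 4.3 -1.5  4.6] M [-0.12 -0.61 -0.03] w -0.7
case xyz [0.1508 0.0034 0.2187]
```

View pics/b_wrist.png

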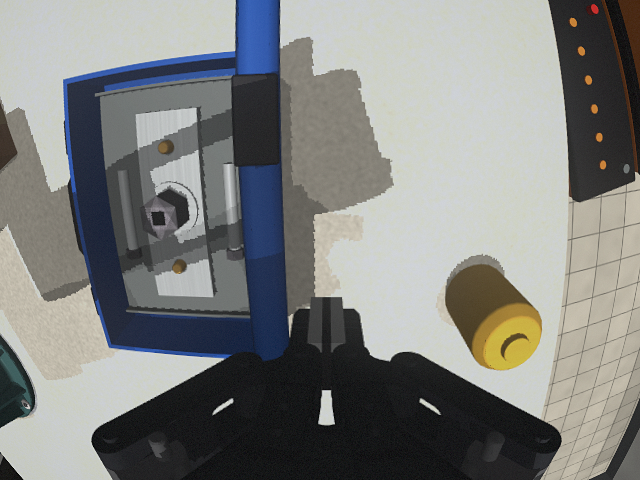

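View pics/b_scene.png

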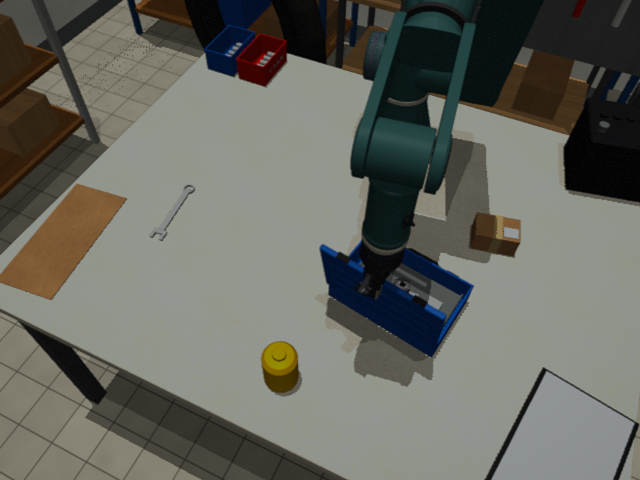

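The fingers have met the lid at (285,340) in the wrist view with a light 4–6 N, and the lid is moving. Continuing along the arc.

{"api": "jog_arm", "payload": {
  "moves": [
    [0,-0.015,-0.003,0],
    [0,-0.03,-0.006,0],
    [0,-0.045,-0.006,0],
    [0,-0.06,-0.006,0],
    [0,-0.075,-0.004,0]
  ]
}}

```text
t: 12.75
tool_pos: [0.595, 0.1835, 0.2205]
orientation: [-180.0, 0.0, 79.5]
force: [2.9, -0.4, -0.2]
grip_width: 0.01
```

```bash
python3 c.py d scene wrist
```

```text
t 12.75 pos [0.595  0.1835 0.2205] rpy [-1.7997e+02  1.0000e-02  7.9510e+01] F [ 2.9 -0.4 -0.2] M [-0.07 -0.52  0.04] w 0.8
case xyz [0.0734 0.0029 0.2205]
```

View pics/d_wrist.png

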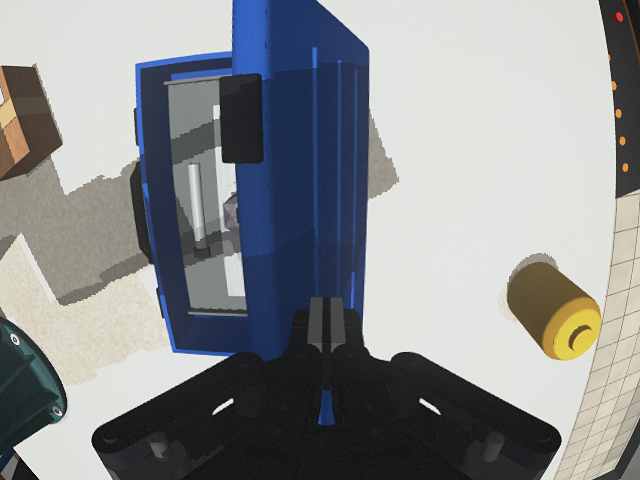

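{"api": "jog_arm", "payload": {
  "moves": [
    [0,-0.018,0.001,0],
    [0,-0.037,0.0045,0],
    [0,-0.054,0.0145,0],
    [0,-0.072,0.027,0],
    [0,-0.087,0.0425,0]
  ]
}}

```text
t: 13.35
tool_pos: [0.5101, 0.1996, 0.1783]
orientation: [180.0, -0.0, 79.5]
force: [-0.2, 0.8, 3.2]
grip_width: -0.002
```

```bash
python3 c.py e scene wrist
```

```text
t 13.35 pos [0.5101 0.1996 0.1783] rpy [ 1.7999e+02 -3.0000e-02  7.9500e+01] F [-0.2  0.8  3.2] M [ 0.09 -0.06  0.02] w -0.2
case xyz [-0.013   0.0033  0.1783]
```

View pics/e_wrist.png

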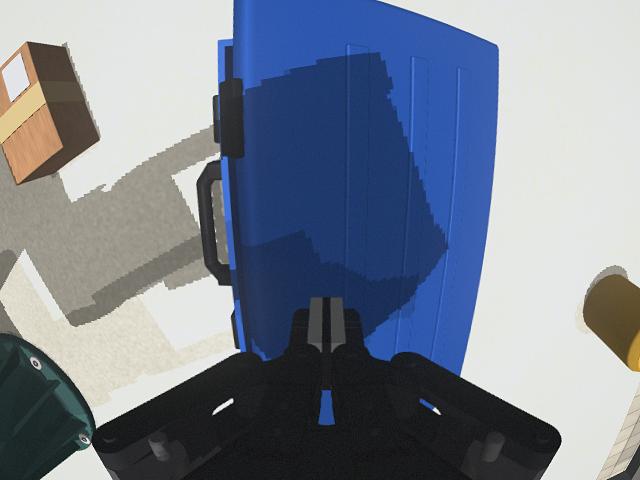

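{"api": "jog_arm", "payload": {
  "moves": [
    [0,-0.014,0.016,0],
    [0,-0.025,0.033,0],
    [0,-0.0335,0.053,0],
    [0,-0.038,0.068,0],
    [0,-0.041,0.08,0]
  ]
}}

```text
t: 13.95
tool_pos: [0.4706, 0.2069, 0.0977]
orientation: [-180.0, 0.0, 79.5]
force: [0.0, -0.0, 0.7]
grip_width: 0.004
```

{"api": "jog_arm", "payload": {
  "moves": [
    [0,0,0.004,0],
    [0,-0.001,0.008,0]
  ]
}}

```text
t: 14.15
tool_pos: [0.47, 0.2069, 0.0902]
orientation: [-180.0, 0.0, 79.5]
force: [-0.6, -0.9, 2.0]
grip_width: 0.006
```

```bash
python3 c.py
```

```text
t 14.15 pos [0.47   0.2069 0.0902] rpy [-1.7999e+02  1.0000e-02  7.9500e+01] F [-0.6 -0.9  2. ] M [-0.11  0.06 -0.01] w 0.5
case xyz [-0.0537  0.0032  0.0902]
```

{"api": "jog_arm", "payload": {
  "moves": [
    [0,0,0.0015,0],
    [0,0,0.003,0],
    [0,0,0.0045,0],
    [0,0,0.006,0],
    [0,0,0.006,0]
  ]
}}

```text
t: 14.65
tool_pos: [0.4695, 0.207, 0.0846]
orientation: [180.0, -0.0, 79.5]
force: [-1.3, -1.1, 3.9]
grip_width: 0.003
```

{"api": "jog_arm", "payload": {
  "moves": [
    [0,0,0.0005,0],
    [0,0,0.001,0],
    [0,0,0.0015,0]
  ]
}}

```text
t: 14.95
tool_pos: [0.4696, 0.207, 0.0844]
orientation: [180.0, -0.0, 79.5]
force: [-5.4, -3.1, 24.5]
grip_width: 0.001
```

A firm stop at 84.4 mm, the height of the closed lid's top. Retreating and checking.

{"api": "jog_arm", "payload": {
  "moves": [
    [0,0,-0.005,0],
    [0,0,-0.03,0],
    [0,0,-0.07,0],
    [0,0,-0.11,0],
    [0,0,-0.15,0]
  ]
}}

```text
t: 15.45
tool_pos: [0.4693, 0.2069, 0.2342]
orientation: [180.0, -0.0, 79.5]
force: [1.1, 0.4, -1.2]
grip_width: 0.005
```

{"api": "jog_arm", "payload": {
  "moves": [
    [0,-0.02,-0.02,0],
    [0,-0.02,-0.02,0]
  ]
}}

```text
t: 15.65
tool_pos: [0.4501, 0.2114, 0.2559]
orientation: [179.7, -0.2, 79.5]
force: [0.1, -0.1, 0.0]
grip_width: 0.001
```

```bash
python3 c.py g scene wrist
python3 - <<'E'
from h import *
f=pickle.load(open("g_scene.pkl","rb"))
r=f["range_z"];hsv=cv2.cvtColor(f["color"],cv2.COLOR_RGB2HSV)
m=cv2.inRange(hsv,(100,120,40),(130,255,255))
ys,xs=np.nonzero(m);k=(xs>300)&(xs<480)&(ys>200)&(ys<370)&(r[ys,xs]>0);xs=xs[k];ys=ys[k];z=r[ys,xs]
P=(np.stack([(xs-f["cx"])/f["fx"]*z,(ys-f["cy"])/f["fy"]*z,z],-1)-f["t"])@f["R"]
d=P-[.5223,.194,0];a=np.radians(-10.45)
cx=d[:,0]*np.cos(a)+d[:,1]*np.sin(a)
for lo in np.arange(-.1,.1,.03):
    q=(cx>lo)&(cx<lo+.03)
    if q.sum(): print(round(lo,2),q.sum(),np.percentile(P[q,2],[50,90]))
E
```

```text
t 15.65 pos [0.4501 0.2114 0.2559] rpy [179.73  -0.18  79.54] F [ 0.1 -0.1  0. ] M [ 0.   -0.06  0.  ] w 0.1
case xyz [-0.0742  0.004   0.2559]
-0.1 701 [0.08325903 0.08603731]
-0.07 1242 [0.08391538 0.08663457]
-0.04 1388 [0.08385613 0.08689918]
-0.01 1382 [0.08413059 0.08712092]
0.02 1432 [0.08434146 0.08754296]
0.05 1486 [0.08375954 0.0864043 ]
0.08 2278 [0.04808037 0.08405405]
```

View pics/g_scene.png

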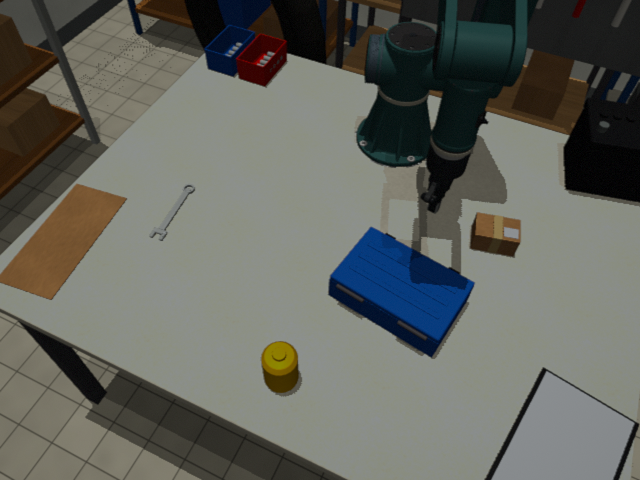

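View pics/g_wrist.png

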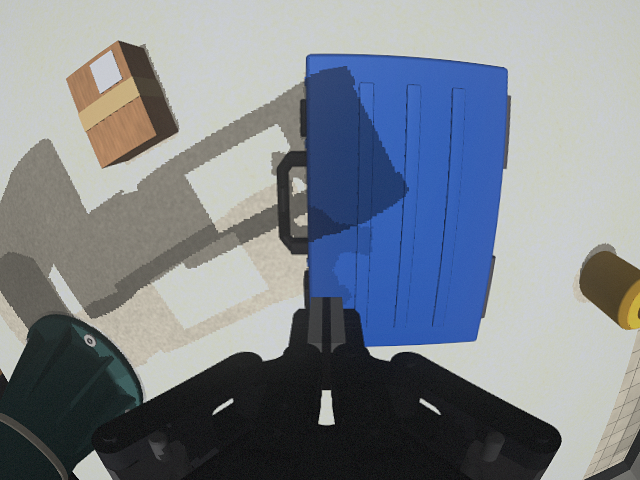

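The scene view shows the case shut flat: its depth is level at 83–84 mm from front to back, where a closed lid's top is 84.5 mm. The filter at (280,367), the carton at (496,233) and the spanner at (172,212) are where they started, and the arm is clear. Handing in.

```bash
python3 -c "
from bench import arm
print(arm.close_job())"
```

```text
the job is handed in; nothing more can be done
None
```

The plate is on its pins and flat on its bed, it has been released, the lid is closed, and I handed the job in at about 16 s of the 72 s allowed.

- **Plate:** I gripped the plate by its hexagon head and lined its holes up with the pins using the cameras. I then lowered it level in small steps, watching the force. The holes went over both pins without touching, so I did not have to search for them by feel. The plate met the bed at the height expected for fully home (36.7 mm read, 36.8 mm expected), and I pressed it down with about 14 N. After I let go, the wrist view showed both pins through the holes and the bolts undisturbed.
- **Lid:** I pushed it shut from behind with the closed fingers, using 3–6 N along the way. It reached a firm stop at 84.4 mm with about 25 N. Afterwards the lid's depth readings were level at 83–84 mm, against 84.5 mm for fully closed.
- **Rest of the bench:** The filter, carton and spanner are where they started, judged by eye from the pictures. The arm was clear of everything at hand-in.

No check failed. The only disagreement was 1–2 mm between cameras on the pin position, which I settled by looking at the pin through the plate's hole.

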